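Press a dowelled serving board shut with the trigger clamp and let the clamp off

ROBOT

A 6-joint arm with a two-finger parallel gripper is mounted at the origin on a cart in front of the work surface, level with it; the furniture and walls round the work are solid. World frame = base frame: x ahead of the robot, y to its left, z up, the work surface at z = 0. Lengths are in m, angles in degrees, forces in N, time in s.
With the tool pointing down it reaches from about 0.4 to 0.825 m from the base axis. Payload 7 kg.
Tool frame: the origin (TCP) lies at the very end of the fingers, on their centre line; the grasp point (between the pads) lies 19 mm behind it; z points along the fingers, y is the line along which they close (so a half turn about z gives the same grasp; the last joint's range is limited). The gripper opens to 88 mm and grips with 3 to 60 N. Pads are 19 mm wide; open, the fingers measure 130 mm over their backs; the gripper's body (78 mm by 193 mm) begins 47 mm behind the grasp point.
Start: joints at [79.933, 20.546, 0.682, 0, -70.136, -16.507], TCP at [0.302, 0.604, 0.205] pointing down, gripper open.
Joint ranges: [-176.03, 176.03], [-82.01, 121.73], [-58.28, 71.71], [-173.87, 95.51], [-174.79, -0.11], [-173.66, 173.66]. Speed limits (degrees/s): [136.94, 136.94, 172.46, 180, 180, 180].

INTERFACE

Orientations are given as [roll, pitch, yaw] about the fixed x, y, z axes, in that order (R = Rz(yaw) Ry(pitch) Rx(roll)).
In Python, from plant import r gives the robot as it stands. The module is installed in compiled form; this text tells all that it offers.
- The arm moves only by the tool jog_arm, never from a script. Its arguments are lists of equal length, an entry for each row: "travel": the shift along the tool's x, y, z each as a share of 50 cm, from -1 to 1, a list of three; "dr": the turn, a rotation vector about the tool's x, y, z each as a share of 360 degrees, from -1 to 1, a list of three; "claw": the opening, from 0 (shut) to 1 (fully open). A call has exactly 10 rows; each row is the pose to reach, as a shift and turn from the pose commanded when the call began, along the tool's axes at that moment, turning the shorter way round; what a row does not reach only later rows make up. A row lasts 1/8 s, in which the tool goes at most 62.5 mm and 10.7 degrees, less where a joint would pass 70% of its speed; a pose out of reach is approached as far as the arm can. A call with a number of a shift or a turn outside -1 to 1 is refused whole. A call with a gripper value outside its range is refused whole. The fingers move at their own pace and stop on an object; "newtons" is the grip in N (left out, the last holds). Time passes only in rows, so rows that repeat a pose let the fingers close, or fill a call up. It gives the time, the measured TCP pose, the force, the opening and the grip force at its end, in the units of the state.
- r.get_state(): the state, without advancing time (a new reading comes with each control period).
- r.capture(name): name is "scene" or "top"; returns a dict with "pixels" (384x512x3 uint8, red, green, blue), "range_z" (384x512 float32, m along the optical axis (not along the pixel's ray), 0 where there is no reading), "fx", "fy", "cx", "cy" (pixels), "dist_coeffs" ([k1, k2, p1, p2, k3] as OpenCV has them; the pictures are not rectified), "position" and "attitude" of the camera in the world. Camera axes: x right, y up, looking along -z (the intrinsics and any distortion apply to the point x, -y, -z); pixel columns grow to the right and rows downward; lengths in m; the calibration is good to about 2 mm. A picture is of the moment at which its call begins.
- r.close_job(): hands the job in; it is judged then, once.
Trained networks look in the newest picture that a camera, given by its name, has taken for a name from the list of things; names that differ only in an ending like _2 or _b are one class to them, and where a whole thing is asked for, a point or a joint stands for the part that bears it (a point fixed in the world has none). Each returns a list of dicts, best first, with "conf" (0 to 1); they miss things now and then, are a little off and sometimes report something else, mostly with a low value. They report only what shows in the picture. A call takes as long as a camera call.
- r.boxes_of(name, camera): "extent" ([left, top, right, bottom] in pixels, round what is visible of it).
- r.regions_of(name, camera): "pixels" (384x512 bool, what is visible of it) and "extent" ([left, top, right, bottom] in pixels, round what is visible of it).
- r.tip_of(name, camera): "at" ([column, row] in pixels: a listed point, or the origin of a listed thing).
The state is a dict: "time_s": time; "joints": joint angles; "qd": joint speeds; "joint_torque": joint torques, N m; "tcp_pos": TCP position; "eef_rot": TCP orientation; "contact_force": force on the tool from outside, world axes, zero at the start; "moment": the same for the moment, N m; "gripper_width": finger opening in m; "gripper_force": force on a finger pad.
Only numpy, scipy, OpenCV 4.12 (cv2) and the standard library are available. Lean on these libraries where they do the work, as an engineer would, in place of code of your own. Each camera call takes 0.05 s, during which the arm holds its last target. There are 200 camera calls.

TASK

The small wooden serving board lying in the bar clamp has come apart along its dowelled joint. Squeeze the clamp's trigger as often as it takes to walk the jaw onto the board and press the two halves fully together, until the jaws hold it with a firm 2 to 3 kg (more than 4 kg bruises the soft wood), then let go of the trigger and press the release tab down until the jaw has sprung all the way back, leaving the board shut. Do the pressing with the trigger only, not by pushing on the board or the jaw, and do not disturb the egg cup, spice jar and onion standing around.

Things in the scene. Friction and masses are not known exactly. Their poses are not given: they have to be found in the camera images.
- clamp: Bar clamp screwed on a plywood plank (410 x 130 x 12 mm, x -225 to +185 mm in this frame) fixed to the worktop. Origin on the worktop; +x is the way the jaw walks, to the stop jaw; z up. Dark steel housing x -170 to -65 mm, 30 mm wide, top at z 56 mm (66 mm round the trigger's hinge).
- handle_top (a point): Top centre of the fixed black handle standing on the housing: 12 mm thick along the clamp's x, 26 mm wide, 141 mm above the worktop (at x = -125 mm of the clamp's frame). The trigger stands on its +x side; the release tab lies 80 mm behind it (-x).
- trigger (a joint): Angle of the black sprung trigger, rad: 0 at rest (leaning 0.17 rad to +x), 0.36 fully squeezed (leaning 0.19 rad to -x, by the handle). It must come all the way back between strokes. A full squeeze walks the jaw on about 11 mm; a pawl then holds it, on teeth 5 mm apart (a full stroke nets 10 mm, a short one may fall back up to 5 mm). At its own end stop the trigger does not load the board.
- trigger_hinge (a point): Hinge of the trigger, across the bar, at x = -99, z = 58 mm of the clamp's frame. The lever rises 80 mm from here, 10 mm thick, 22 mm wide; its upper end swings to -x, towards the handle, when squeezed.
- trigger_grip (a point): Point on the lever 60 mm up from its hinge (middle of its thickness): return spring 3 to 5 N, empty stroke 5 to 9 N, closing the dowels up to 13 N. Board shut, the jaw stops and the force climbs steeply: 17 to 22 N here is the firm squeeze, each newton more adds 2 N at the jaws. Over handle and trigger it measures about 47 mm at rest, 26 mm squeezed. Squeeze both, or push the lever to -x.
- jaw: Moving jaw with its toothed steel bar. Origin: middle of the lower edge of its pressing face (70 mm wide, 34 mm high, towards the board). Fully back it is at x = -35 mm in the clamp's frame; it can walk 46 mm to +x. A spring of about 3 N draws it back at about 40 mm/s while the release tab is held down.
- tab_top (a point): Middle of the top of the black release tab (26 x 26 mm, 70 mm above the worktop), tail of the holding pawl. Pressed down 7 to 9 mm (stops at about 10 mm; 2 to 8 N) it frees the bar; as it tips it moves about 5 mm to -x. Hold it down 1 to 2 s until the jaw is back. Works only with the trigger let go; springs up by itself.
- stop_jaw: Fixed steel stop jaw on the plank, 90 mm wide, 36 mm high. Origin at the lower edge of its face, which looks to -x of the clamp. Its place along the plank differs from time to time (x = 141 to 157 mm).
- board: The serving board, pale wood, 104 mm wide, 22 mm thick, 152 mm long when shut, lying loose on the plank between the jaws: two halves of 76 mm on two dowels. Origin at the joint face of the half next to the stop jaw, underside; +x towards the stop jaw. It slides freely along the plank (3 to 5 N) until it meets the stop jaw.
- near_half (a joint): Gap between the two halves of the board, m: 0 = fully shut. The dowels are tight: closing needs about 8 N, and the joint stays where it is left.
- egg_cup: Egg cup, 48 mm wide, 52 mm high, standing behind the clamp. Leave alone.
- spice_jar: Spice jar, 46 mm wide, 109 mm high, at the front left of the clamp. Leave alone.
- onion: Red onion, 84 mm, to the right of the clamp. Leave alone.

How it is judged (in metres and radians):
On the way, in this order (a step that is already met when the one before it is completed fails the run):
1. the board is pressed firmly shut between the jaws (gap under 1 mm, at least 12 N on the stop jaw) (value of joint near_half below 0.001 m and contact force between board and stop_jaw above 12 N), for 0.2 s.
2. the jaw is let off and has sprung back (within 5 mm of its home) (x of jaw in the frame of clamp below -0.03 m), for 0.2 s.
At the end, for the whole second after the job is handed in: The board lies flat on the plank within 10 mm of the stop jaw, its joint shut to within 1.5 mm and at rest; the jaw is back within 5 mm of its home and the trigger let go (under 0.05 rad) (value of joint near_half below 0.0015 m and x of jaw in the frame of clamp below -0.03 m and value of joint trigger below 0.05 rad and linear speed of each of board, jaw below 0.01 m/s and x of board in the frame of stop_jaw above -0.086 m and z of board in the frame of clamp below 0.016 m and angle between board's own z axis and vertical below 0.05 rad); the robot touches nothing.
It fails at once if the board is bruised: more than 40 N between board and stop jaw or jaw (contact force between board and stop_jaw above 40 N or contact force between board and jaw above 40 N).
It fails at once if the robot pushes on the board or the jaw itself (contact force between any of the arm, the fingers and board above 1.5 N or contact force between any of the arm, the fingers and jaw above 1.5 N).
It fails at once if a bystander is moved by more than 20 mm (distance of any of egg_cup, spice_jar, onion from where it was at the start of the episode above 0.02 m).
It also fails if it takes over 72 s, if anything falls off the work surface, if the arm or the gripper's body presses on something with over 40 N, if the wrist force passes 120 N, or if a joint passes its speed limit or range.

## Working session

There is one attempt and no reset: what is moved stays moved. The work goes in short steps, Python scripts to look and compute and a tool call to move; the robot and the scene stay as the last step left them, time stands still between calls to the robot, and variables do not carry over. Pictures are saved under pics/ and viewed, at most 10 in all, crops included, and the job is handed in when it is done.

Besides the shell and the picture viewer there is one more tool, called after "Call:" as name(argument=value, ...) on one line, values as JSON. jog_arm: Moves the arm, as the interface text tells. Its arguments: {"type":"object","properties":{"travel":{"type":"array"},"dr":{"type":"array"},"claw":{"type":"array"},"newtons":{"type":"number"}},"required":["travel","dr","claw"]}

```bash
mkdir -p pics
cat > h.py <<'E'
import numpy as np,cv2
from scipy.spatial.transform import Rotation as R
from plant import r
def cam(n):
    return r.capture(n)
def rot(c):
    a=np.array(c['attitude'],float)
    if a.shape==(3,3): return a
    if a.size==4: return None
    return R.from_euler('xyz',a,degrees=True).as_matrix()
def ray(c,uv):
    K=np.array([[c['fx'],0,c['cx']],[0,c['fy'],c['cy']],[0,0,1]])
    p=cv2.undistortPoints(np.array(uv,float).reshape(-1,1,2),K,np.array(c['dist_coeffs'],float))[:,0]
    return np.c_[p[:,0],-p[:,1],-np.ones(len(p))]@rot(c).T
def pts(c,uv,z=None):
    d=ray(c,uv);o=np.array(c['position'])
    if z is not None: s=(z-o[2])/d[:,2]
    else:
        uv=np.array(uv).reshape(-1,2).round().astype(int); s=c['range_z'][uv[:,1],uv[:,0]]
    return o+d*np.reshape(s,(-1,1))
E
python3 - <<'E'
from h import *
s=r.get_state();print(s)
for n in('scene','top'):
    c=cam(n);cv2.imwrite(f'pics/{n}0.png',c['pixels'][...,::-1]);print(n,c['position'],c['attitude'],c['fx'],c['dist_coeffs'])
    for k in('handle_top','tab_top','trigger_grip','trigger_hinge','jaw','stop_jaw','board','clamp','egg_cup','spice_jar','onion'):
        t=r.tip_of(k,n)
        for q in t[:2]:
            print(k,np.round(q['at'],1),round(q['conf'],2),np.round(pts(c,[q['at']]),4))
E
```

```text
{'time_s': 0.0, 'joints': array([ 7.99322397e+01,  2.05911342e+01,  6.32384837e-01, -1.95213763e-02,
       -7.01366425e+01, -1.65061907e+01]), 'qd': array([-0.03487021, -0.0301947 , -0.03805195,  0.09453598, -0.04154633,
        0.06811389]), 'joint_torque': array([-1.54633934e-03, -5.82724714e+01,  2.93052953e+01,  6.99731693e+00,
        6.71006273e-03, -1.73979934e-04]), 'tcp_pos': array([0.30176311, 0.60318517, 0.20431746]), 'eef_rot': array([ 1.79903325e+02, -9.51021779e-03, -2.65805912e+01]), 'contact_force': array([0.32562399, 0.77003624, 0.05605983]), 'moment': array([ 0.02804211, -0.02327654,  0.0218257 ]), 'gripper_force': 0.0, 'gripper_width': 0.08753483042828408}
scene [-0.08406001 -0.60260997  0.66057686] [ 56.65483108   1.239637   -50.10820927] 373.46326999900504 [-0.08960616  0.          0.          0.          0.        ]
handle_top [273.8 188.2] 0.79 [[ 0.5617 -0.1201  0.1414]]
tab_top [297.5 225. ] 0.66 [[ 0.5473 -0.2067  0.0729]]
tab_top [261.8 192.4] 0.36 [[ 0.5523 -0.088   0.1204]]
trigger_grip [268.  212.1] 0.66 [[ 0.5528 -0.1083  0.0651]]
trigger_grip [259.1 1
[... 687 characters left out ...]
_top [290.5 200.2] 0.87 [[ 0.5649 -0.1325  0.056 ]]
tab_top [316.2 207. ] 0.62 [[ 0.5461 -0.1955  0.0717]]
trigger_grip [273.3 194.1] 0.48 [[ 0.5659 -0.0862  0.1325]]
trigger_hinge [275.4 203.6] 0.61 [[ 0.5508 -0.0932  0.0854]]
jaw [251.6 204.7] 0.49 [[ 0.552  -0.0343  0.0542]]
stop_jaw [183.2 196.4] 0.86 [[0.5744 0.1434 0.0316]]
stop_jaw [237.8 139.5] 0.43 [[0.7314 0.0058 0.0246]]
board [209.6 202.3] 0.59 [[0.5593 0.0739 0.0364]]
clamp [236.8 203. ] 0.63 [[0.5584 0.0039 0.0381]]
egg_cup [240.6 140.8] 0.49 [[ 0.7261 -0.0019  0.0308]]
spice_jar [147.3 277.6] 0.59 [[0.3646 0.2091 0.1071]]
spice_jar [184.2 199.8] 0.16 [[0.5656 0.1405 0.0313]]
onion [363.4 268.4] 0.89 [[ 0.3961 -0.312   0.0671]]
```

View pics/scene0.png

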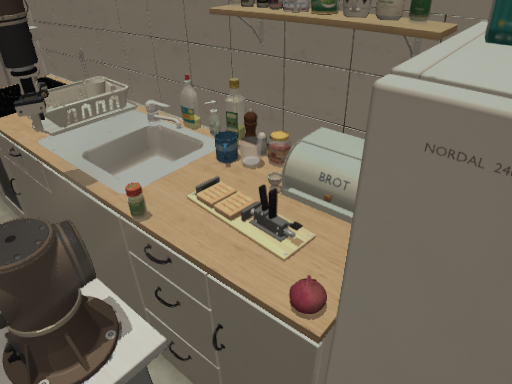

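View pics/top0.png

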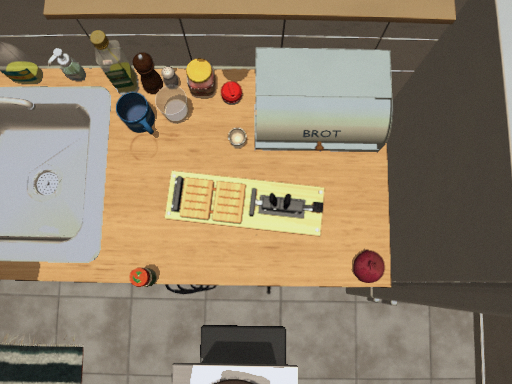

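Run:
```python
from h import *
for n in('scene','top'):
    c=cam(n); v,u=np.mgrid[0:384,0:512]
    P=pts(c,np.c_[u.ravel(),v.ravel()]);P=P[c['range_z'].ravel()>0]
    if n=='top':T=P
    def rep(nm,m):
        Q=P[m]
        if len(Q)<8: print(n,nm,len(Q));return
        (a,b),s,th=cv2.minAreaRect(Q[:,:2].astype(np.float32)*1000)
        print(n,nm,len(Q),'c',round(a,1),round(b,1),np.round(s,1),round(th,2),'z',Q[:,2].mean().round(4),'mean',Q[:,:2].mean(0).round(4))
    x,y,z=P.T
    near=(abs(x-.555)<.09)
    rep('plank',near&(y>-.26)&(y<.22)&(abs(z-.012)<.004))
    rep('handletop',near&(abs(y+.115)<.06)&(z>.136)&(z<.150))
    rep('hand/trig',near&(abs(y+.1)<.07)&(z>.10)&(z<.15))
    rep('tab',near&(abs(y+.2)<.025)&(z>.065)&(z<.08))
    rep('board',near&(y>-.04)&(y<.14)&(abs(z-.034)<.003))
    rep('stop',near&(y>.1)&(y<.21)&(z>.043)&(z<.055))
    rep('housing',near&(y>-.18)&(y<-.05)&(abs(z-.056)<.003))
    rep('jaw',near&(y>-.08)&(y<.0)&(abs(z-.046)<.008))
```

```text
scene plank 1547 c 562.8 -17.4 [413.  131.3] 84.89 z 0.0134 mean [ 0.5286 -0.1102]
scene handletop 51 c 555.4 -104.2 [50.7 21. ] 81.11 z 0.1399 mean [ 0.5544 -0.1098]
scene hand/trig 245 c 554.9 -104.5 [51.7 26.5] 88.83 z 0.123 mean [ 0.5531 -0.1085]
scene tab 84 c 547.6 -195.8 [39.3 27.6] 84.45 z 0.0714 mean [ 0.5455 -0.2008]
scene board 776 c 565.4 50.6 [186.4 104.8] 84.57 z 0.0354 mean [0.5628 0.0554]
scene stop 97 c 580.1 153.8 [14.9 89.3] 86.04 z 0.0483 mean [0.5785 0.1528]
scene housing 159 c 554.5 -116.4 [108.   31.3] 86.14 z 0.0568 mean [ 0.5499 -0.1263]
scene jaw 153 c 563.7 -38.4 [70.5 77.3] 5.45 z 0.0461 mean [ 0.5573 -0.0429]
top plank 3276 c 552.9 -15.8 [434.9 153.2] 84.63 z 0.0125 mean [ 0.5584 -0.0554]
top handletop 75 c 554.7 -99.4 [48.  23.9] 86.33 z 0.1399 mean [ 0.555  -0.1037]
top hand/trig 134 c 555.3 -100.0 [50.2 24.3] 83.41 z 0.1325 mean [ 0.5537 -0.1016]
top tab 119 c 546.8 -193.0 [26.1 34.9] 0.6 z 0.07 mean [ 0.5463 -0.196 ]
top board 1675 c 564.9 51.6 [184.6 104.2] 84.2 z 0.0343 mean [0.5662 0.0645]
top stop 168 c 580.7 156.2 [13.2 89.7] 84.5 z 0.0483 mean [0.5794 0.1561]
top housing 236 c 554.3 -112.5 [107.7  29.8] 84.35 z 0.0561 mean [ 0.5529 -0.1169]
top jaw 195 c 558.0 -40.1 [91.5 76.5] 1.32 z 0.0468 mean [ 0.5606 -0.0388]
```

```bash
cat >> h.py <<'E'
O=np.array([.565,.0025]);U=np.array([.0924,.9957])
def W(cx,z,off=0): return np.r_[O+cx*U+off*np.array([-U[1],U[0]]),z]
def go(cx,z,yaw=-5.3):
    s=r.get_state();M=R.from_euler('xyz',s['eef_rot'],degrees=True);T=R.from_euler('xyz',[180,0,yaw],degrees=True)
    print('share',(M.inv().apply(W(cx,z)-s['tcp_pos'])/.5).round(4),'dr',((M.inv()*T).as_rotvec(degrees=True)/360).round(4))
E
python3 - <<'E'
from h import *
go(-.118,.2)
c=cam('top'); v,u=np.mgrid[0:384,0:512]
P=pts(c,np.c_[u.ravel(),v.ravel()]);q=(P[:,:2]-O);a=q@U*1000;b=(q@np.array([-U[1],U[0]]))*1000;z=P[:,2]*1000
for l in(-30,-20,20,30):
    m=(abs(b-l)<3)&(a>-60)&(a<180);i=np.argsort(a[m]);print(l,[(int(x),int(y)) for x,y in zip(a[m][i],z[m][i])][::2])
E
```

```text
share [1.094  1.0598 0.0105] dr [ 0.      0.     -0.0591]
-30 [(-58, 10), (-57, 14), (-55, 12), (-52, 16), (-50, 13), (-47, 16), (-44, 15), (-42, 47), (-41, 52), (-37, 48), (-34, 48), (-31, 44), (-29, 12), (-26, 10), (-23, 9), (-23, 12), (-20, 13), (-18, 16), (-15, 11), (-13, 33), (-11, 36), (-8, 33), (-5, 34), (-3, 37), (0, 34), (1, 34), (2, 37), (7, 33), (9, 35), (12, 35), (14, 37), (17, 32), (20, 34), (22, 35), (25, 35), (27, 33), (28, 37), (30, 32), (33, 36), (35, 34), (38, 36), (41, 32), (43, 36), (46, 32), (48, 35), (51, 36), (51, 36), (54, 33), (56, 38), (56, 35), (59, 31), (62, 29), (67, 26), (68, 29), (69, 34), (72, 34), (74, 39), (77, 36), (79, 36), (80, 33), (82, 33), (85, 35), (87, 41), (90, 33), (92, 40), (95, 36), (98, 36), (100, 36), (101, 35), (103, 34), (105, 37), (106, 36), (109, 31), (111, 33), (113, 37), (117, 31), (119, 34), (121, 34), (122, 36), (124, 34), (127, 33), (129, 35), (132, 34), (135, 37), (136, 41), (140, 34), (143, 34), (148, 51), (149, 30), (149, 11), (151, 50), (151, 46), (154, 47), (156, 50), (160, 44), (167, 15), (168, 21), (173, 15), (175, 12), 
[... 2607 characters left out ...]
23, 31), (25, 36), (28, 40), (31, 36), (31, 34), (34, 33), (36, 33), (39, 36), (42, 29), (44, 31), (46, 35), (49, 32), (51, 36), (54, 31), (54, 32), (57, 32), (59, 37), (64, 12), (68, 27), (69, 33), (72, 34), (72, 35), (75, 34), (77, 33), (78, 32), (80, 33), (83, 35), (85, 35), (88, 31), (91, 31), (93, 36), (96, 30), (98, 35), (100, 36), (103, 35), (106, 34), (109, 33), (110, 39), (113, 35), (116, 35), (118, 38), (119, 36), (121, 38), (124, 34), (126, 36), (127, 34), (129, 35), (132, 34), (134, 37), (137, 35), (140, 34), (142, 32), (143, 35), (148, 34), (149, 42), (149, 27), (150, 54), (150, 48), (153, 49), (156, 49), (158, 52), (166, 21), (168, 23), (173, 8), (174, 19), (178, 11), (179, 6)]
```

Call:
jog_arm(travel=[[0.87,0.84,0],[0.87,0.84,0],[0.87,0.84,0],[0.87,0.84,0],[0.87,0.84,0],[0.87,0.84,0],[0.87,0.84,0],[0.87,0.84,0],[0.87,0.84,0],[0.87,0.84,0]], dr=[[0,0,-0.059],[0,0,-0.059],[0,0,-0.059],[0,0,-0.059],[0,0,-0.059],[0,0,-0.059],[0,0,-0.059],[0,0,-0.059],[0,0,-0.059],[0,0,-0.059]], claw=[0.84,0.84,0.84,0.84,0.84,0.84,0.84,0.84,0.84,0.84], newtons=14)

```text
time_s: 2.6
tcp_pos: [0.5036, 0.0311, 0.2056]
eef_rot: [-180.0, -0.0, -5.4]
contact_force: [0.6, 0.9, -0.1]
gripper_width: 0.0737
gripper_force: 0.0
```

Run:
```python
from h import *
s=r.get_state();print(s['time_s'],s['tcp_pos'],s['eef_rot'],s['gripper_width'],s['contact_force'])
go(-.117,.103)
```

```text
2.6 [0.50357355 0.03106551 0.20563815] [-1.79983818e+02 -4.15229076e-02 -5.40493099e+00] 0.07369385760422813 [ 0.62885444  0.93280966 -0.10215064]
share [0.128  0.2794 0.2053] dr [-0.     -0.0001 -0.0003]
```

Call:
jog_arm(travel=[[0.128,0.28,0],[0.128,0.28,0],[0.128,0.28,0],[0.128,0.28,0],[0.128,0.28,0.05],[0.128,0.28,0.1],[0.128,0.28,0.15],[0.128,0.28,0.205],[0.128,0.28,0.205],[0.128,0.28,0.205]], dr=[[0,0,0],[0,0,0],[0,0,0],[0,0,0],[0,0,0],[0,0,0],[0,0,0],[0,0,0],[0,0,0],[0,0,0]], claw=[0.84,0.84,0.84,0.84,0.84,0.84,0.84,0.84,0.84,0.84], newtons=14)

```text
time_s: 3.85
tcp_pos: [0.5545, -0.1115, 0.1039]
eef_rot: [180.0, -0.1, -5.3]
contact_force: [0.6, -0.3, 0.6]
gripper_width: 0.0736
gripper_force: 0.0
```

Run:
```python
from h import *
s=r.get_state();print(s['time_s'],s['tcp_pos'],s['contact_force'])
c=cam('scene');p=c['pixels'][150:280,200:340];cv2.imwrite('pics/s1.png',cv2.resize(p[...,::-1],None,fx=5,fy=4.5,interpolation=cv2.INTER_CUBIC))
```

```text
3.85 [ 0.55453269 -0.11150301  0.10393302] [ 0.62000752 -0.29377265  0.61846891]
```

View pics/s1.png

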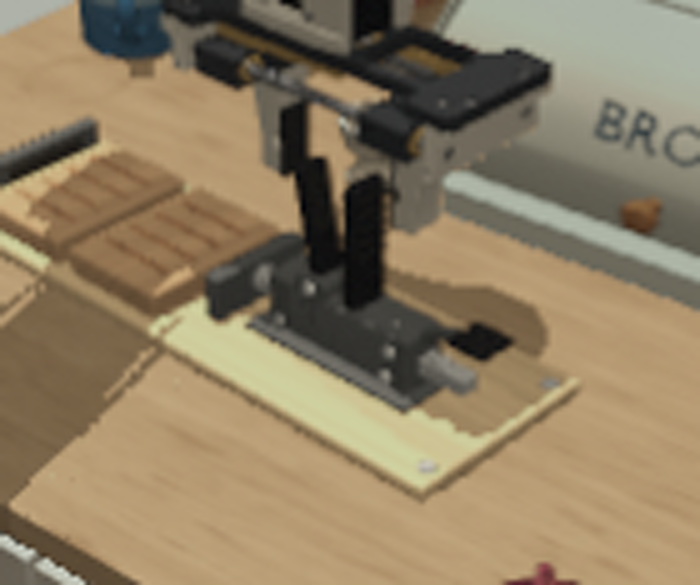

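Call:
jog_arm(travel=[[0,0.007,0],[0,0.007,0],[0,0.007,0],[0,0.007,0],[0,0.007,0],[0,0.007,0],[0,0.007,0],[0,0.007,0],[0,0.007,0],[0,0.007,0]], dr=[[0,0,0],[0,0,0],[0,0,0],[0,0,0],[0,0,0],[0,0,0],[0,0,0],[0,0,0],[0,0,0],[0,0,0]], claw=[0.75,0.65,0.58,0.52,0.46,0.4,0.34,0.28,0.2,0.2], newtons=12)

```text
time_s: 5.15
tcp_pos: [0.5548, -0.1157, 0.1041]
eef_rot: [180.0, -0.2, -5.3]
contact_force: [0.6, 0.8, 6.4]
gripper_width: 0.0236
gripper_force: 11.8
```

```bash
cat >> h.py <<'E'
def look():
    s=r.get_state();d=s['tcp_pos'][:2]-O
    print('t',s['time_s'],'cx',(d@U).round(4),'z',s['tcp_pos'][2].round(4),'Fx',(s['contact_force'][:2]@U).round(2),'F',s['contact_force'].round(1),'w',round(s['gripper_width'],4),'gf',round(s['gripper_force'],2))
    c=cam('scene');n=[]
    v,u=np.mgrid[0:384,0:512];P=pts(c,np.c_[u.ravel(),v.ravel()]);q=P[:,:2]-O;a=q@U*1000;b=(q@np.array([-U[1],U[0]]))*1000;z=P[:,2]*1000
    m=(z>41)&(z<56)&(abs(b)<34)&(a>-60)&(a<25)&(abs(b)>16); print('jaw top a pct',np.percentile(a[m],[5,25,50,75,95]).round(1),m.sum())
    m=(z>30)&(z<39)&(abs(b)<50)&(a>-30)&(a<155); h=np.histogram(a[m],np.arange(-30,160,4))[0];print(h)
    return c
E
python3 -c "
from h import *
look()"
```

```text
t 5.15 cx -0.1186 z 0.1041 Fx 0.87 F [0.6 0.8 6.4] w 0.0236 gf 11.83
jaw top a pct [-36.1 -34.7 -33.  -29.9 -25.5] 54
[ 2  0  1 14 16 24 32 20 25 27 26 25 28 24 22 25 26 26 22 24 24 17  1  8
 48 22 26 24 22 27 24 20 26 22 21 21 23 17 22 25 21 20 15  9 38  7  1]
```

Call:
jog_arm(travel=[[0,0,0],[0,0,0],[0,0,0],[0,0,0],[0,0,0],[0,0,0],[0,0,0],[0,0,0],[0,0,0],[0,0,0]], dr=[[0,0,0],[0,0,0],[0,0,0],[0,0,0],[0,0,0],[0,0,0],[0,0,0],[0,0,0],[0,0,0],[0,0,0]], claw=[0.84,0.84,0.84,0.84,0.84,0.84,0.84,0.84,0.84,0.84])

```text
time_s: 6.45
tcp_pos: [0.5533, -0.1154, 0.1027]
eef_rot: [180.0, 0.0, -5.3]
contact_force: [-0.9, 1.4, -0.8]
gripper_width: 0.0738
gripper_force: 1.1
```

```bash
python3 -c "
from h import *
c=look();p=c['pixels'][150:280,180:340];cv2.imwrite('pics/s2.png',cv2.resize(p[...,::-1],None,fx=4.8,fy=4.5,interpolation=cv2.INTER_CUBIC))"
```

```text
t 6.45 cx -0.1185 z 0.1027 Fx 1.28 F [-0.9  1.4 -0.8] w 0.0738 gf 1.09
jaw top a pct [-38.3 -36.6 -34.6 -31.5 -28.2] 52
[ 3  0  1 18 22 24 28 27 23 29 27 29 26 19 27 26 24 24 29 17 28 17  0  5
 44 32 24 25 21 25 19 22 26 18 27 22 19 22 19 25 17 26 12  7 39 13  0]
```

View pics/s2.png

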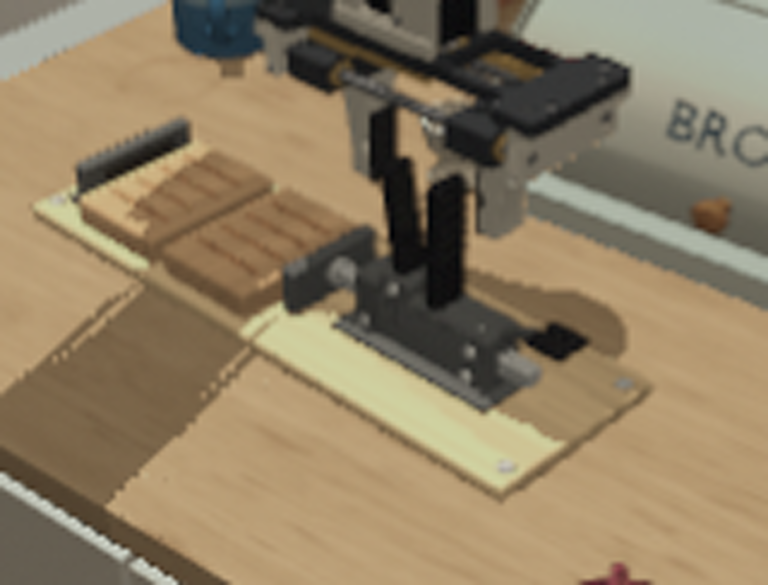

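Call:
jog_arm(travel=[[0,0,0],[0,0,0],[0,0,0],[0,0,0],[0,0,0],[0,0,0],[0,0,0],[0,0,0],[0,0,0],[0,0,0]], dr=[[0,0,0],[0,0,0],[0,0,0],[0,0,0],[0,0,0],[0,0,0],[0,0,0],[0,0,0],[0,0,0],[0,0,0]], claw=[0.93,0.93,0.75,0.65,0.55,0.47,0.39,0.3,0.2,0.2], newtons=12)

```text
time_s: 7.75
tcp_pos: [0.5544, -0.1155, 0.1034]
eef_rot: [180.0, -0.1, -5.3]
contact_force: [2.0, 0.3, 4.6]
gripper_width: 0.0235
gripper_force: 11.7
```

Call:
jog_arm(travel=[[0,0,0],[0,0,0],[0,0,0],[0,0,0],[0,0,0],[0,0,0],[0,0,0],[0,0,0],[0,0,0],[0,0,0]], dr=[[0,0,0],[0,0,0],[0,0,0],[0,0,0],[0,0,0],[0,0,0],[0,0,0],[0,0,0],[0,0,0],[0,0,0]], claw=[0.2,0.93,0.93,0.93,0.93,0.93,0.93,0.93,0.93,0.93])

```text
time_s: 9.0
tcp_pos: [0.5535, -0.1155, 0.1028]
eef_rot: [180.0, 0.0, -5.3]
contact_force: [-0.5, 0.1, 0.0]
gripper_width: 0.0814
gripper_force: 0.0
```

```bash
python3 -c "
from h import *
c=look();p=c['pixels'][150:280,180:340];cv2.imwrite('pics/s3.png',cv2.resize(p[...,::-1],None,fx=4.8,fy=4.5,interpolation=cv2.INTER_CUBIC))"
```

```text
t 9.0 cx -0.1186 z 0.1028 Fx 0.1 F [-0.5  0.1  0. ] w 0.0814 gf 0.0
jaw top a pct [-27.7 -26.4 -24.5 -20.6 -16.6] 53
[30  5  3  4 14  7 10 27 23 26 27 24 24 30 26 22 27 20 23 25 25 23 11  0
 12 44 26 28 16 27 19 25 21 23 22 19 21 20 25 21 24 17 22 13 28 10  0]
```

View pics/s3.png

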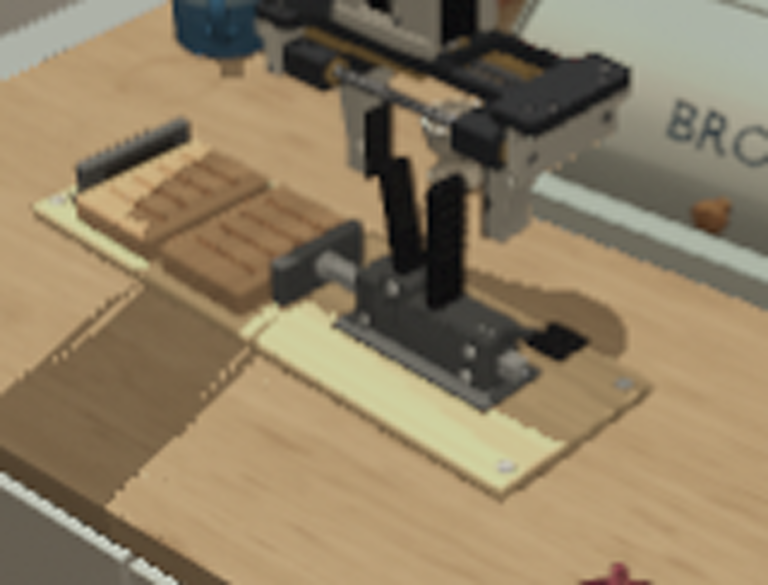

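Call:
jog_arm(travel=[[0,0,0],[0,0,0],[0,0,0],[0,0,0],[0,0,0],[0,0,0],[0,0,0],[0,0,0],[0,0,0],[0,0,0]], dr=[[0,0,0],[0,0,0],[0,0,0],[0,0,0],[0,0,0],[0,0,0],[0,0,0],[0,0,0],[0,0,0],[0,0,0]], claw=[0.75,0.65,0.58,0.52,0.46,0.4,0.34,0.28,0.2,0.2], newtons=13)

```text
time_s: 10.3
tcp_pos: [0.5543, -0.1156, 0.1036]
eef_rot: [180.0, -0.1, -5.3]
contact_force: [0.2, 1.5, 5.9]
gripper_width: 0.0237
gripper_force: 12.6
```

```bash
python3 -c "
from h import *
c=look()
c=cam('top');p=c['pixels'][160:250,150:340];cv2.imwrite('pics/s4.png',cv2.resize(p[...,::-1],None,fx=4.2,fy=4.2,interpolation=cv2.INTER_CUBIC))"
```

```text
t 10.3 cx -0.1186 z 0.1036 Fx 1.53 F [0.2 1.5 5.9] w 0.0237 gf 12.62
jaw top a pct [-17.2 -15.5 -13.6 -10.5  -7.3] 51
[ 1  2  4 33  3  3  8 10  5 11 24 27 27 22 27 25 23 23 30 22 29 20 19 26
 19 24 30 22 21 21 18 25 20 22 23 27 21 23 19 19 20 23 25 10 28  8  0]
```

View pics/s4.png

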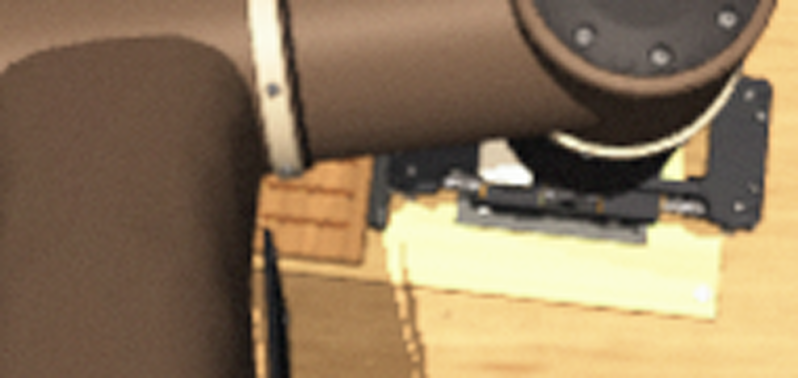

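Call:
jog_arm(travel=[[0,0,0],[0,0,0],[0,0,0],[0,0,0],[0,0,0],[0,0,0],[0,0,0],[0,0,0],[0,0,0],[0,0,0]], dr=[[0,0,0],[0,0,0],[0,0,0],[0,0,0],[0,0,0],[0,0,0],[0,0,0],[0,0,0],[0,0,0],[0,0,0]], claw=[0.93,0.93,0.93,0.93,0.93,0.93,0.93,0.93,0.93,0.93], newtons=8)

```text
time_s: 11.65
tcp_pos: [0.5535, -0.1155, 0.1028]
eef_rot: [180.0, -0.0, -5.3]
contact_force: [-0.1, 0.1, -0.3]
gripper_width: 0.0811
gripper_force: 0.0
```

```bash
python3 -c "
from h import *
c=look()"
```

```text
t 11.65 cx -0.1185 z 0.1028 Fx 0.06 F [-0.1  0.1 -0.3] w 0.0811 gf 0.0
jaw top a pct [-17.8 -16.5 -15.5 -11.9  -6.7] 51
[ 4  3  4 29  3  2  8  8  9 15 26 22 28 26 31 20 23 23 27 27 23 19 31 22
 18 24 26 29 17 31 16 20 27 17 25 22 22 21 21 22 19 24 17 17 35  7  0]
```

Call:
jog_arm(travel=[[0,0,0],[0,0,0],[0,0,0],[0,0,0],[0,0,0],[0,0,0],[0,0,0],[0,0,0],[0,0,0],[0,0,0]], dr=[[0,0,0],[0,0,0],[0,0,0],[0,0,0],[0,0,0],[0,0,0],[0,0,0],[0,0,0],[0,0,0],[0,0,0]], claw=[0.8,0.75,0.7,0.65,0.6,0.55,0.5,0.45,0.4,0.4], newtons=8)

```text
time_s: 12.95
tcp_pos: [0.5542, -0.1131, 0.103]
eef_rot: [-179.8, -0.1, -5.3]
contact_force: [-1.7, 16.7, 5.6]
gripper_width: 0.0374
gripper_force: 8.1
```

```bash
python3 -c "
from h import *
c=look()"
```

```text
t 12.95 cx -0.1161 z 0.103 Fx 16.43 F [-1.7 16.7  5.6] w 0.0374 gf 8.14
jaw top a pct [-16.6 -15.4 -13.9 -11.4  -8.2] 51
[ 0  2  6 31  5  2 10  9  8  8 29 21 26 27 23 26 29 20 27 22 25 25 20 26
 16 26 29 24 22 22 18 28 16 25 22 23 18 23 23 19 19 24 22 15 25  8  0]
```

Call:
jog_arm(travel=[[0,0,0],[0,0,0],[0,0,0],[0,0,0],[0,0,0],[0,0,0],[0,0,0],[0,0,0],[0,0,0],[0,0,0]], dr=[[0,0,0],[0,0,0],[0,0,0],[0,0,0],[0,0,0],[0,0,0],[0,0,0],[0,0,0],[0,0,0],[0,0,0]], claw=[0.39,0.38,0.37,0.36,0.35,0.35,0.35,0.35,0.35,0.35], newtons=9)

```text
time_s: 14.25
tcp_pos: [0.5542, -0.1126, 0.103]
eef_rot: [-179.8, -0.1, -5.3]
contact_force: [-1.1, 18.0, 5.8]
gripper_width: 0.0358
gripper_force: 9.2
```

```bash
python3 -c "
from h import *
c=look();p=c['pixels'][150:280,180:340];cv2.imwrite('pics/s5.png',cv2.resize(p[...,::-1],None,fx=4.8,fy=4.5,interpolation=cv2.INTER_CUBIC))"
```

```text
t 14.25 cx -0.1156 z 0.103 Fx 17.79 F [-1.1 18.   5.8] w 0.0358 gf 9.16
jaw top a pct [-16.9 -15.  -14.1 -10.1  -5.9] 52
[ 5  1  5 26  7  3 12  7  8 13 28 27 23 24 27 17 33 26 26 20 22 27 22 25
 17 23 31 19 25 21 23 23 16 28 18 22 27 18 21 25 20 20 20 18 25  9  1]
```

View pics/s5.png

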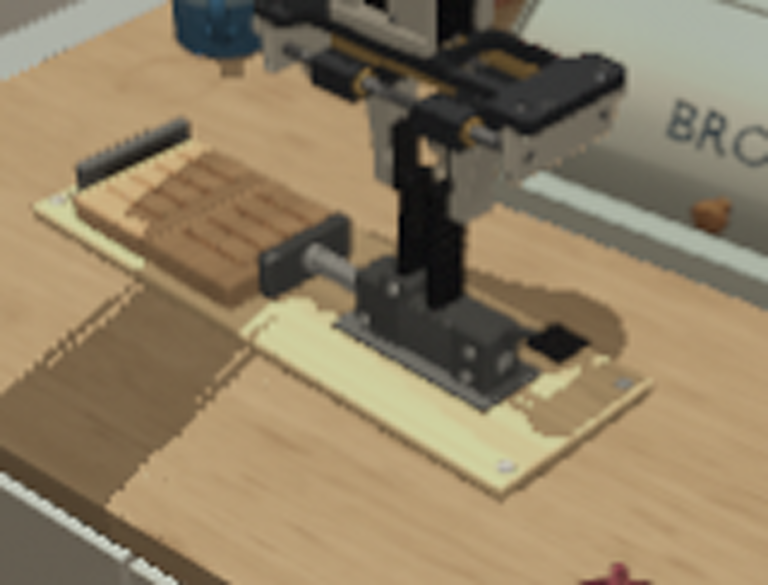

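Call:
jog_arm(travel=[[0,0,0],[0,0,0],[0,0,0],[0,0,0],[0,0,0],[0,0,0],[0,0,-0.1],[0,0,-0.2],[0,0,-0.25],[0,0,-0.25]], dr=[[0,0,0],[0,0,0],[0,0,0],[0,0,0],[0,0,0],[0,0,0],[0,0,0],[0,0,0],[0,0,0],[0,0,0]], claw=[0.6,0.93,0.93,0.93,0.93,0.93,0.93,0.93,0.93,0.93])

```text
time_s: 15.55
tcp_pos: [0.5546, -0.1158, 0.2303]
eef_rot: [-180.0, -0.2, -5.3]
contact_force: [-0.0, 0.2, 0.6]
gripper_width: 0.0815
gripper_force: 0.0
```

```bash
python3 -c "
from h import *
c=look()
print(r.get_state()['joints'].round(1))
for n in('scene','top'):
    c=cam(n);v,u=np.mgrid[0:384,0:512];P=pts(c,np.c_[u.ravel(),v.ravel()]);P=P[c['range_z'].ravel()>0]
    for lo in np.arange(.02,.3,.04):
        m=(P[:,1]>-.32)&(P[:,1]<-.08)&(P[:,2]>lo)&(P[:,2]<lo+.04)&(P[:,0]>.62)&(P[:,0]<.9)
        print(n,lo.round(2),m.sum(),np.percentile(P[m,0],[1,5,20]).round(3) if m.sum()>5 else '')
    q=r.tip_of('tab_top',n);print([(pts(c,[k['at']],.07),k['conf']) for k in q[:2]])
    q=P[:,:2]-O;a=q@U;b=q@np.array([-U[1],U[0]]);m=(abs(b)<.011)&(a>-.23)&(a<-.175)&(P[:,2]>.06)&(P[:,2]<.08);print('tab a',np.percentile(a[m],[2,10,50,90,98]).round(4),m.sum())
go(-.205,.2,84.7);go(-.205,.2,-95.3)
"
```

```text
t 15.55 cx -0.1187 z 0.2303 Fx 0.22 F [-0.   0.2  0.6] w 0.0815 gf 0.0
jaw top a pct [-18.1 -16.6 -14.5 -12.   -6.2] 55
[ 2  3  6 36  4  2  6 12  8 14 31 21 27 24 25 23 30 24 22 24 23 27 23 20
 19 23 28 18 23 26 25 21 25 20 22 27 20 18 22 22 22 20 20 12 29  4  0]
[  8.    9.4 -11.4   0.  -69.1  76.6]
scene 0.02 548 [0.704 0.705 0.707]
scene 0.06 755 [0.691 0.698 0.714]
scene 0.1 1053 [0.716 0.717 0.72 ]
scene 0.14 1749 [0.74  0.744 0.754]
scene 0.18 0 
scene 0.22 0 
scene 0.26 0 
[(array([[ 0.55250072, -0.2008938 ,  0.07      ]]), 0.57)]
tab a [-0.2175 -0.2161 -0.2042 -0.1847 -0.1794] 76
top 0.02 43 [0.706 0.706 0.707]
top 0.06 79 [0.714 0.714 0.715]
top 0.1 246 [0.717 0.718 0.722]
top 0.14 4029 [0.746 0.764 0.809]
top 0.18 0 
top 0.22 0 
top 0.26 0 
[(array([[ 0.54698344, -0.20147213,  0.07      ]]), 0.48)]
tab a [-0.2141 -0.2114 -0.1966 -0.1814 -0.1765] 73
share [0.0027 0.1727 0.0532] dr [-2.000e-04  3.000e-04 -2.501e-01]
share [0.0027 0.1727 0.0532] dr [3.000e-04 2.000e-04 2.499e-01]
```

Call:
jog_arm(travel=[[0.003,0.171,0],[0.003,0.171,0],[0.003,0.171,0],[0.003,0.171,0],[0.003,0.171,0],[0.003,0.171,0],[0.003,0.171,0],[0.003,0.171,0],[0.003,0.171,0],[0.003,0.171,0]], dr=[[0,0,0.25],[0,0,0.25],[0,0,0.25],[0,0,0.25],[0,0,0.25],[0,0,0.25],[0,0,0.25],[0,0,0.25],[0,0,0.25],[0,0,0.25]], claw=[0,0,0,0,0,0,0,0,0,0], newtons=10)

```text
time_s: 17.05
tcp_pos: [0.5467, -0.2006, 0.2268]
eef_rot: [179.9, -0.0, -95.3]
contact_force: [-0.3, -0.3, -0.1]
gripper_width: 0.0005
gripper_force: 0.0
```

```bash
python3 -c "
from h import *
c=look();go(-.204,.075,-95.3)"
```

```text
t 17.05 cx -0.204 z 0.2268 Fx -0.33 F [-0.3 -0.3 -0.1] w 0.0005 gf 0.0
jaw top a pct [-17.9 -16.2 -15.  -12.2  -6.8] 52
[ 4  3  6 31  4  3  9 10  8 20 20 28 21 32 22 28 25 26 22 22 23 29 15 28
 21 21 35 16 25 22 24 23 21 23 23 20 20 23 17 20 25 22 25 10 30  6  0]
share [1.00e-04 8.00e-04 3.04e-01] dr [ 0.0002 -0.      0.0002]
```

Call:
jog_arm(travel=[[0,0,0.1],[0,0,0.2],[0,0,0.29],[0,0,0.305],[0,0,0.315],[0,0,0.325],[0,0,0.331],[0,0,0.331],[0,0,0.331],[0,0,0.331]], dr=[[0,0,0],[0,0,0],[0,0,0],[0,0,0],[0,0,0],[0,0,0],[0,0,0],[0,0,0],[0,0,0],[0,0,0]], claw=[0,0,0,0,0,0,0,0,0,0])

```text
time_s: 18.35
tcp_pos: [0.5472, -0.2007, 0.0626]
eef_rot: [-180.0, -0.0, -95.3]
contact_force: [0.5, 0.2, -0.8]
gripper_width: 0.0004
gripper_force: 0.0
```

```bash
python3 -c "
from h import *
c=look()"
```

```text
t 18.35 cx -0.204 z 0.0626 Fx 0.2 F [ 0.5  0.2 -0.8] w 0.0004 gf 0.0
jaw top a pct [-18.5 -16.7 -14.4 -11.3  -7.6] 54
[ 4  3 11 21  3  1  8 12  8 16 24 25 26 24 25 28 24 23 26 28 22 22 21 25
 21 20 34 19 26 21 23 24 18 21 22 29 16 20 20 26 21 22 19 20 28  7  0]
```

```bash
python3 -c "
from h import *
c=cam('scene');p=c['pixels'][170:270,230:340];cv2.imwrite('pics/s6.png',cv2.resize(p[...,::-1],None,fx=6,fy=5.8,interpolation=cv2.INTER_CUBIC))"
```

```text
(no output)
```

View pics/s6.png

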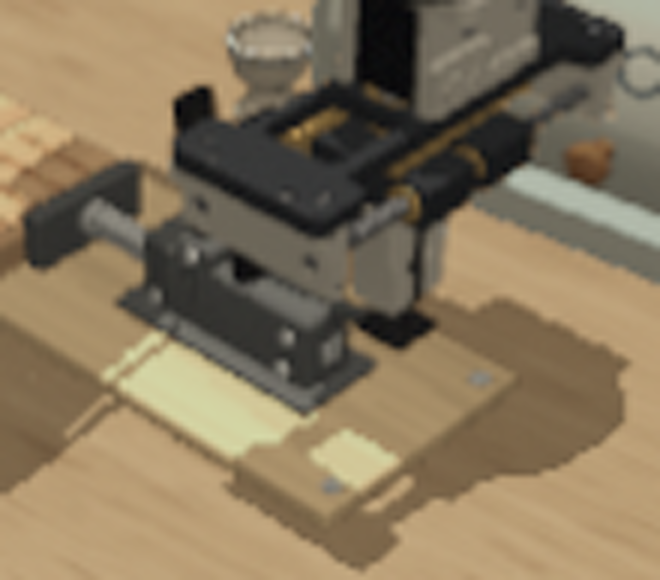

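Call:
jog_arm(travel=[[0,0,0.004],[0,0,0.004],[0,0,0.004],[0,0,0.004],[0,0,0.004],[0,0,0.004],[0,0,0.004],[0,0,0.004],[0,0,0.004],[0,0,0.004]], dr=[[0,0,0],[0,0,0],[0,0,0],[0,0,0],[0,0,0],[0,0,0],[0,0,0],[0,0,0],[0,0,0],[0,0,0]], claw=[0,0,0,0,0,0,0,0,0,0])

```text
time_s: 19.7
tcp_pos: [0.5471, -0.2007, 0.0603]
eef_rot: [-180.0, -0.0, -95.3]
contact_force: [-0.4, -0.1, 0.3]
gripper_width: 0.0004
gripper_force: 0.0
```

```bash
python3 -c "
from h import *
c=look()
v,u=np.mgrid[0:384,0:512];P=pts(c,np.c_[u.ravel(),v.ravel()]);q=P[:,:2]-O;a=q@U;b=q@np.array([-U[1],U[0]])
m=(b<.02)&(b>-.025)&(a>-.24)&(a<-.175)&(P[:,2]>.03)&(P[:,2]<.09)
i=np.where(m)[0]
for k in i: print((int(a[k]*1000),int(b[k]*1000),int(P[k,2]*1000),int(c['pixels'].reshape(-1,3)[k].mean())),end=' ')
"
```

```text
t 19.7 cx -0.2039 z 0.0603 Fx -0.12 F [-0.4 -0.1  0.3] w 0.0004 gf 0.0
jaw top a pct [-18.1 -16.1 -14.6 -11.5  -6.4] 55
[ 3  2  8 27  6  3  8 10  6 15 23 28 26 24 28 26 25 20 24 27 24 24 27 20
 20 18 33 20 22 25 20 27 21 19 26 23 15 23 18 25 20 20 23 15 31  4  1]
(-214, -16, 89, 124) (-215, -11, 88, 108) (-193, 13, 88, 99) (-212, -3, 89, 38) (-213, -6, 87, 78) (-214, -9, 86, 103) (-196, 12, 86, 101) (-213, -2, 87, 42) (-176, 0, 65, 63) (-181, 1, 68, 73) (-182, -1, 68, 82) (-184, -3, 67, 81) (-200, 12, 85, 93) (-204, 14, 88, 99) (-213, 5, 88, 102) (-214, 3, 87, 81) (-214, -1, 84, 58) (-176, 3, 64, 53) (-178, 1, 64, 52) (-182, 2, 66, 56) (-185, 2, 68, 56) (-188, 2, 70, 55) (-191, 1, 70, 63) (-193, 0, 71, 75) (-208, 14, 87, 92) (-211, 14, 89, 100) (-213, 9, 87, 99) (-214, 7, 86, 78) (-205, -9, 72, 50) (-206, -11, 71, 48) (-208, -14, 71, 83) (-175, 1, 59, 45) (-178, 1, 60, 45) (-181, 0, 61, 46) (-185, 1, 64, 47) (-193, 7, 72, 41) (-194, 5, 71, 29) (-198, 6, 74, 36) (-199, 3, 72, 60) (-199, 0, 71, 77) (-214, 14, 88, 87) (-205, -1, 74, 74) (-205, -4, 71, 39) (-206, -7, 70, 23) (-209, -8, 7
[... 199 characters left out ...]
1, 71, 21) (-209, -4, 71, 22) (-213, -3, 73, 26) (-213, -6, 71, 23) (-215, -8, 72, 31) (-217, -9, 72, 62) (-197, 12, 71, 16) (-198, 10, 70, 20) (-200, 8, 70, 22) (-203, 7, 71, 24) (-204, 5, 70, 23) (-206, 4, 71, 24) (-209, 3, 72, 22) (-210, 0, 71, 23) (-212, 0, 71, 23) (-215, -1, 72, 24) (-214, -5, 69, 22) (-216, -7, 69, 31) (-217, -10, 68, 66) (-199, 10, 67, 55) (-202, 11, 69, 20) (-205, 10, 70, 21) (-208, 10, 72, 22) (-209, 8, 72, 22) (-212, 7, 73, 25) (-214, 5, 72, 24) (-215, 2, 71, 23) (-214, -2, 67, 21) (-216, -3, 69, 36) (-206, 11, 68, 34) (-208, 10, 69, 22) (-214, 14, 75, 23) (-214, 9, 72, 22) (-215, 2, 68, 38) (-218, 2, 70, 78) (-213, 11, 69, 35) (-215, 10, 69, 21) (-218, 10, 71, 38)
```

Call:
jog_arm(travel=[[0,0,0.004],[0,0,0.008],[0,0,0.012],[0,0,0.014],[0,0,0.016],[0,0,0.016],[0,0,0.016],[0,0,0.016],[0,0,0.016],[0,0,0.016]], dr=[[0,0,0],[0,0,0],[0,0,0],[0,0,0],[0,0,0],[0,0,0],[0,0,0],[0,0,0],[0,0,0],[0,0,0]], claw=[0,0,0,0,0,0,0,0,0,0])

```text
time_s: 21.0
tcp_pos: [0.5471, -0.2007, 0.0523]
eef_rot: [-180.0, -0.0, -95.3]
contact_force: [0.3, -0.7, 0.4]
gripper_width: 0.0003
gripper_force: 0.0
```

```bash
python3 -c "
from h import *
c=look()
p=c['pixels'][185:255,260:340];cv2.imwrite('pics/s7.png',cv2.resize(p[...,::-1],None,fx=8,fy=8,interpolation=cv2.INTER_CUBIC))"
```

```text
t 21.0 cx -0.204 z 0.0523 Fx -0.63 F [ 0.3 -0.7  0.4] w 0.0003 gf 0.0
jaw top a pct [-18.2 -16.5 -14.1 -11.4  -7. ] 52
[ 4  2  9 31  3  3 11 10  4 17 24 24 29 24 25 23 29 23 23 24 24 25 24 24
 18 18 37 22 24 21 25 19 23 25 24 21 22 19 24 19 21 20 22 15 28  7  1]
```

View pics/s7.png

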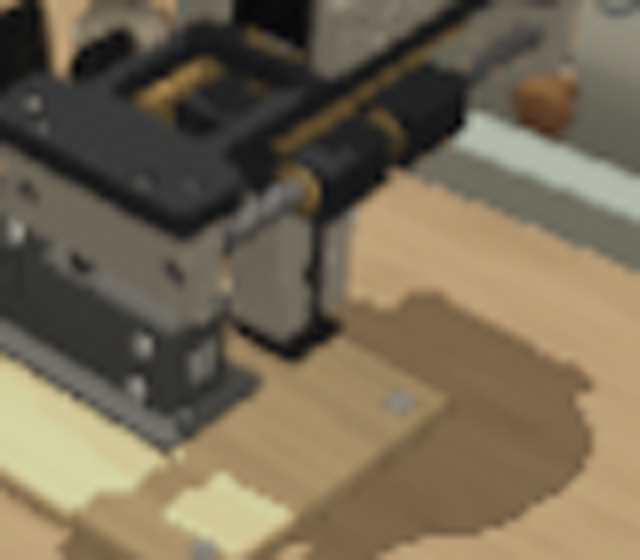

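Call:
jog_arm(travel=[[0,0,0.004],[0,0,0.008],[0,0,0.012],[0,0,0.012],[0,0,0.012],[0,0,0.012],[0,0,0.012],[0,0,0.012],[0,0,0.012],[0,0,0.012]], dr=[[0,0,0],[0,0,0],[0,0,0],[0,0,0],[0,0,0],[0,0,0],[0,0,0],[0,0,0],[0,0,0],[0,0,0]], claw=[0,0,0,0,0,0,0,0,0,0])

```text
time_s: 22.3
tcp_pos: [0.5472, -0.2007, 0.0463]
eef_rot: [-180.0, -0.0, -95.3]
contact_force: [-0.1, -3.8, 4.7]
gripper_width: 0.0003
gripper_force: 1.9
```

```bash
python3 -c "
from h import *
c=look();print(r.get_state()['moment'].round(2))
v,u=np.mgrid[0:384,0:512];P=pts(c,np.c_[u.ravel(),v.ravel()]);q=P[:,:2]-O;a=q@U;b=q@np.array([-U[1],U[0]])
m=(b<.03)&(b>-.035)&(a>-.24)&(a<-.185)&(P[:,2]>.02)&(P[:,2]<.1)
i=np.where(m)[0]
for k in i[::2]: print((int(a[k]*1000),int(b[k]*1000),int(P[k,2]*1000),int(c['pixels'].reshape(-1,3)[k].mean())),end=' ')
"
```

```text
t 22.3 cx -0.2039 z 0.0463 Fx -3.83 F [-0.1 -3.8  4.7] w 0.0003 gf 1.95
jaw top a pct [-18.7 -16.5 -14.7 -11.2  -7.2] 52
[ 3  3  7 30  2  3  8  7  8 17 25 29 21 26 25 26 25 24 28 21 23 23 24 21
 21 17 35 22 25 19 25 25 19 23 20 25 23 18 22 20 26 18 25 13 29  4  1]
[-0.96 -0.29 -0.02]
(-213, -13, 96, 106) (-214, -4, 99, 70) (-214, -12, 94, 106) (-196, 16, 98, 89) (-213, -1, 96, 46) (-214, -8, 93, 114) (-215, -15, 90, 125) (-197, 13, 93, 96) (-215, 4, 98, 83) (-214, -3, 93, 90) (-215, -10, 89, 106) (-194, 13, 88, 96) (-202, 16, 94, 96) (-208, 15, 97, 97) (-215, 8, 97, 97) (-212, -3, 88, 39) (-216, -6, 89, 109) (-214, -17, 82, 125) (-198, 15, 89, 97) (-204, 13, 91, 96) (-212, 16, 96, 100) (-216, 13, 97, 106) (-215, 4, 91, 38) (-213, -6, 84, 80) (-213, -14, 80, 106) (-195, 14, 83, 98) (-200, 13, 86, 97) (-208, 14, 90, 97) (-214, 15, 94, 106) (-215, 8, 91, 97) (-214, -1, 84, 46) (-215, -7, 81, 106) (-215, -16, 77, 114) (-198, 14, 82, 98) (-205, 14, 86, 98) (-211, 14, 89, 99) (-215, 11, 89, 107) (-215, 4, 85, 74) (-213, -6, 78, 91) (-214, -13, 75, 104) (-199, 15, 79, 98) (-204, 13, 81, 97) (-211, 14, 85, 99) (-214, 11, 86, 106) (-214, 2, 81, 73) (-214, -6, 75, 90) (-194, 13, 73, 102) (-200, 12, 75, 98) (-208, 14, 81, 98) (-213, 12, 82, 103) (-215, 7, 80, 101) (-213, -3, 73, 39) (-213, -12, 68, 78) (-203, 16, 76, 101) (-209, 15, 79, 98) (-214, 14, 81, 105) (-214, 6, 77, 100) (-214, -2, 71, 25) (-214, -10, 67, 42) (-218, -13, 67, 87) (-199, 10, 67, 75) (-208, 13, 74, 99) (-214, 13, 77, 105) (-215, 7, 74, 84) (-214, -2, 68, 28) (-219, -4, 69, 22) (-218, -13, 64, 81) (-204, 8, 66, 76) (-214, 13, 74, 97) (-211, 1, 66, 48) (-216, 0, 67, 28) (-217, -6, 64, 40) (-208, 10, 66, 59) (-212, 7, 66, 38) (-216, 4, 67, 22) (-219, -1, 65, 59) (-214, 9, 66, 23) (-218, 5, 65, 40) (-216, 10, 64, 33)
```

Call:
jog_arm(travel=[[0,0,0.003],[0,0,0.006],[0,0,0.009],[0,0,0.009],[0,0,0.009],[0,0,0.009],[0,0,0.009],[0,0,0.009],[0,0,0.009],[0,0,0.009]], dr=[[0,0,0],[0,0,0],[0,0,0],[0,0,0],[0,0,0],[0,0,0],[0,0,0],[0,0,0],[0,0,0],[0,0,0]], claw=[0,0,0,0,0,0,0,0,0,0])

```text
time_s: 23.6
tcp_pos: [0.5471, -0.2021, 0.0427]
eef_rot: [-180.0, -0.1, -95.3]
contact_force: [-2.0, -10.2, 10.9]
gripper_width: 0.0004
gripper_force: 5.6
```

```bash
python3 -c "
from h import *
c=look()"
```

```text
t 23.6 cx -0.2053 z 0.0427 Fx -10.3 F [ -2.  -10.2  10.9] w 0.0004 gf 5.63
jaw top a pct [-46.7 -45.8 -43.6 -40.6 -36.8] 50
[ 0  0  0  0  0  3 53 28 27 21 31 23 26 22 23 30 25 24 27 25 17 31 19 25
 20 21 30 23 21 24 22 23 22 22 24 19 22 25 16 24 21 27 18 14 26 11  0]
```

Call:
jog_arm(travel=[[0,0,0],[0,0,0],[0,0,0],[0,0,0],[0,0,-0.03],[0,0,-0.1],[0,0,-0.2],[0,0,-0.3],[0,0,-0.3],[0,0,-0.3]], dr=[[0,0,0],[0,0,0],[0,0,0],[0,0,0],[0,0,0],[0,0,0],[0,0,0],[0,0,0],[0,0,0],[0,0,0]], claw=[0,0,0,0,0,0,0,0,0,0])

```text
time_s: 24.9
tcp_pos: [0.5464, -0.1999, 0.1914]
eef_rot: [180.0, 0.1, -95.3]
contact_force: [0.0, -0.0, -1.0]
gripper_width: 0.0003
gripper_force: 0.0
```

```bash
python3 -c "
from h import *
c=look();c=look();p=c['pixels'][150:280,180:340];cv2.imwrite('pics/s8.png',cv2.resize(p[...,::-1],None,fx=4.8,fy=4.5,interpolation=cv2.INTER_CUBIC))"
```

```text
t 24.9 cx -0.2032 z 0.1914 Fx -0.05 F [ 0. -0. -1.] w 0.0003 gf 0.0
jaw top a pct [-47.3 -46.3 -44.4 -40.8 -37.2] 56
[ 0  0  0  0  0  3 37 37 27 26 27 23 29 23 22 27 24 22 25 29 21 25 24 24
 17 25 28 21 24 20 28 20 23 21 24 21 19 22 24 20 20 25 21 16 27  4  0]
t 24.95 cx -0.2034 z 0.1907 Fx 0.44 F [ 0.1  0.4 -0.8] w 0.0008 gf 0.0
jaw top a pct [-47.3 -45.7 -44.7 -40.7 -37.9] 53
[ 0  0  0  0  0  0 45 35 23 27 28 23 30 20 24 26 26 21 22 31 22 25 21 23
 19 22 28 26 19 30 21 19 23 24 20 27 21 23 22 15 22 22 20 21 27  9  0]
```

View pics/s8.png

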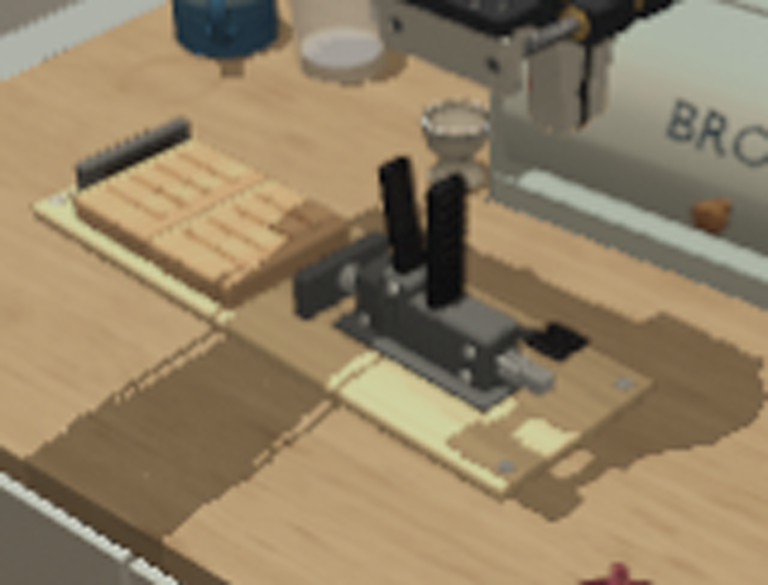

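The picture shows the board shut against the stop jaw (joint seam near (210,210)). The jaw is home at (330,275), the trigger is back at rest, and the arm is clear.

```bash
python3 -c "
from plant import r
print(r.close_job())"
```

```text
the job is handed in; nothing more can be done
None
```

The job is handed in at about 25 s, with no verdict returned: the last picture shows the board shut against the stop jaw, the jaw back home, the trigger at rest and the arm clear; the squeeze measured about 18 N at the trigger, inside the 17–22 N firm band, but I could not measure the force at the jaws directly.

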